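# Draw the finishing stone off the stack into the sharpening-stone holder and clamp it

### The job

Get the cream finishing stone ready for honing: slide it off the top of the stack towards you onto the bed of the stone holder, right up against the low front rail, without lifting or tipping it and without shifting the two stones below. Then push the holder's jaw in by its black thumb tab until the stone is clamped snugly between the jaw and the end stop. Leave the other tools where they are.

Things in the scene. Friction and masses are not known exactly. Their poses are not given: they have to be found in the camera images.
- stone_holder: Sharpening-stone holder fixed to the bench: light wooden bed, flat top 48 mm above the bench. Origin on the bench surface; bed spans x -42..+42, y -200..+125 mm. -x faces the robot, +x (open side) the stack, +y is left. Aluminium front rail on the -x side, fixed end stop at left, sliding jaw at right.
- seat (a point): Point on the bed, 48 mm up, at x = -3, y = +5 mm in the holder's frame: where the stone's origin lies when it is fully against both front rail and end stop, axes parallel to the holder's. (Rail: inner face at holder x = -38 mm, 7 mm higher than the bed. End stop: rubber face at holder y = +105 mm, 13 mm higher than the bed.)
- holder_jaw (a joint): Sliding jaw, m, 0 to 0.055; grows as it opens to the holder's -y (right). Its rubber face is at holder y = -90 mm minus this value. Starts at 0.040 to 0.050, reads 0.005 when clamped on a seated stone. 64 mm wide, 13 mm high above the bed; moves with about 3 N of friction, 6 to 12 N when it also pushes the stone along; stays where it is left.
- jaw_tab (a point): Centre of the outer (holder -y) face of the jaw's upright black thumb tab, 36 mm wide, 63 mm above the bench; the tab is 8 mm thick and spans 2 to 28 mm above the bed. Push this face to the holder's +y to close the jaw.
- finishing_stone: Cream bench stone on top of the stack: 70 (x) x 200 (y) x 25 (z) mm, 0.5 to 0.75 kg, loose. Origin: centre of its underside, 50 mm above the bench (2 mm above the holder's bed). The stack stands 12 to 30 mm behind the bed (holder +x), roughly parallel to it; between end stop and open jaw there is about 40 mm more than the stone's length.
- medium_stone: Two-tone grey and red-brown bench stone, 70 x 200 x 25 mm, loose, in the middle of the stack, underside 25 mm above the bench; origin: centre of its underside. Must stay put.
- coarse_stone: Dark grey bench stone, 70 x 200 x 25 mm, loose, bottom of the stack on the bench; origin: centre of its underside. Must stay put.
- gouge: Wood-handled gouge, 171 x 27 x 27 mm, lying loose on the bench to the left. Origin: centre of its underside. Leave alone.
- hammer: Small metalworker's hammer with wooden handle, 189 x 56 x 27 mm, lying loose on the bench behind the stack. Origin: centre of its underside. Leave alone.

How it is judged:
By the outcome, as a careful person would: the job done as asked, in the order asked, and still so for the second after the job is handed in, with the robot touching nothing.
It also fails if it takes over 48 s, if anything falls off the work surface, if the arm or the gripper's body presses on something with over 40 N, if the wrist force passes 120 N, or if a joint passes its speed limit or range.

### The arm

A 7-joint arm with a two-finger parallel gripper is mounted at the origin on a cart in front of the work surface, level with it; the furniture and walls round the work are solid. World frame = base frame: x ahead of the robot, y to its left, z up, the work surface at z = 0. Lengths are in m, angles in rad, forces in N, time in s.
With the tool pointing down it reaches from about 0.4 to 0.875 m from the base axis. Payload 6.5 kg.
Tool frame: the origin (TCP) lies midway between the tips of the shut fingers; the grasp point (between the pads) lies 19 mm behind it (env.grip_point_offset is the z of the grasp point in the tool frame, in m); z points along the fingers, y is the line along which they close (so a half turn about z gives the same grasp; the last joint's range is limited). The gripper opens to 88 mm and grips with 3 to 60 N. Pads are 18 mm wide; open, the fingers measure 123 mm over their backs; the gripper's body (75 mm by 187 mm) begins 45 mm behind the grasp point.
Start: joints at [-1.295, 0.536, -0.004, 1.538, 0.003, 1.067, -0.071], TCP at [0.218, 0.612, 0.239] pointing down, gripper open.
Joint ranges: [-2.7, 2.7], [-0.37, 2.16], [-1.27, 1.26], [0.24, 2.4], [-1.31, 4.45], [0.19, 1.91], [-2.76, 2.76]. Speed limits (rad/s): [2.39, 2.39, 3.14, 3.14, 3.14, 3.14, 3.14].

### API

Orientations are given as a unit quaternion [w, x, y, z].
In Python, from cell import env, get_image, camera_info gives the robot as it stands.
- The arm moves only by the tool apply_moves, never from a script. Its argument "deltas" is one flat list of numbers, 7 for each row, row after row: the shift along the world's x, y, z in m, then the turn, a rotation vector about the world's x, y, z in rad, then the closure, from 0 (fully open) to 1 (shut). A call has 1 to 20 rows; each row shifts and turns the commanded pose from where the row before left it; what a row does not reach is not made up. A row lasts 1/8 s, in which the tool goes at most 62.5 mm and 10.7 degrees, less where a joint would pass 70% of its speed; a pose out of reach is approached as far as the arm can. A call with a gripper value outside its range is refused whole. The fingers move at their own pace and stop on an object; "squeeze" is the grip in N (left out, the last holds). Time passes only in rows, so rows that do not move let the fingers close. It gives the time, the measured TCP pose, the force, the opening and the grip force at its end, in the units of the state.
- env.get_obs(): the state, without advancing time (a new reading comes with each control period).
- get_image(name): name is "side" or "top" or "wrist"; returns (picture, depth): 420x560x3 uint8, red, green, blue; 420x560 float32, m along the optical axis (not along the pixel's ray), 0 where there is no reading.
- camera_info(name): a dict with "fx", "fy", "cx", "cy" (pixels), "pose" (4x4, takes a point from camera to world coordinates). Camera axes: x right, y down, z forward; pixel columns grow to the right and rows downward; lengths in m; the calibration is good to about 2 mm. A picture is of the moment at which its call begins: read the wrist's pose just before it. camera_info takes no time and is no camera call; for the wrist camera it gives the pose at the moment of the call.
- env.sign_off(): hands the job in; it is judged then, once.
The state is a dict: "clock": time; "joints": joint angles; "dq": joint speeds; "joint_efforts": joint torques, N m; "position": TCP position; "ee_rot": TCP orientation; "wrist_force": force on the tool from outside, world axes, zero at the start; "torque": the same for the moment, N m; "finger_gap": opening from 0.0 (shut) to 1.0 (fully open); "grip_force": force on a finger pad.
Only numpy, scipy, OpenCV 4.12 (cv2) and the standard library are available. Lean on these libraries where they do the work, as an engineer would, in place of code of your own. Each camera call takes 0.05 s, during which the arm holds its last target. There are 200 camera calls.

## Working session

There is one attempt and no reset: what is moved stays moved. The work goes in short steps, Python scripts to look and compute and a tool call to move; the robot and the scene stay as the last step left them, time stands still between calls to the robot, and variables do not carry over. Pictures are saved under pics/ and viewed, at most 10 in all, crops included, and the job is handed in when it is done.

Besides the shell and the picture viewer there is one more tool, called after ">>>" by a JSON object that holds its "method" and its "body", one argument or row to a line. apply_moves: Moves the arm, as the interface text tells. Its arguments: {"type":"object","properties":{"deltas":{"type":"array","items":{"type":"number"}},"squeeze":{"type":"number"}},"required":["deltas"]}

```bash
mkdir -p pics; ls; python3 - <<'E'
from cell import env,get_image,camera_info
import cv2,numpy as np
for n in("top","side"):
    p,d=get_image(n);i=camera_info(n);cv2.imwrite(f"pics/{n}0.png",p[:,:,::-1]);np.savez(f"{n}0.npz",p=p,d=d,T=i["pose"],K=[i[k] for k in("fx","fy","cx","cy")])
    print(n,np.round(i["pose"],3).tolist(),i["fx"])
o=env.get_obs();print({k:np.round(v,3) for k,v in o.items()},env.grip_point_offset)
E
```

```text
pics
top [[-0.019, -0.997, 0.073, 0.517], [-1.0, 0.019, 0.0, 0.066], [-0.001, -0.073, -0.997, 1.345], [0.0, 0.0, 0.0, 1.0]] 532.3912090478176
side [[0.833, -0.374, 0.407, 0.28], [-0.553, -0.545, 0.631, -0.469], [-0.014, -0.751, -0.66, 0.611], [0.0, 0.0, 0.0, 1.0]] 397.3078892292522
{'clock': np.float64(0.1), 'joints': array([-1.295,  0.537, -0.004,  1.539,  0.003,  1.067, -0.071]), 'dq': array([-0.001, -0.001, -0.001, -0.002,  0.   ,  0.001,  0.   ]), 'joint_efforts': array([ 2.0000e-03, -5.7207e+01,  9.9300e-01, -2.5223e+01, -5.6000e-02,
        1.3000e-02,  0.0000e+00]), 'position': array([0.218, 0.612, 0.238]), 'ee_rot': array([-0.   ,  0.17 ,  0.985, -0.001]), 'wrist_force': array([-0.253, -0.285,  0.563]), 'torque': array([ 0.042,  0.026, -0.027]), 'grip_force': np.float64(0.0), 'finger_gap': np.float64(0.997)} -0.0187
```

View pics/top0.png

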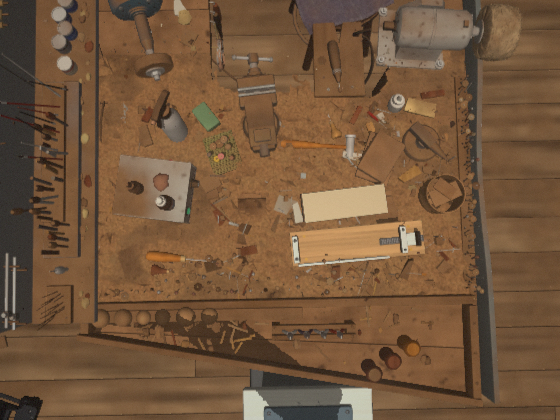

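View pics/side0.png

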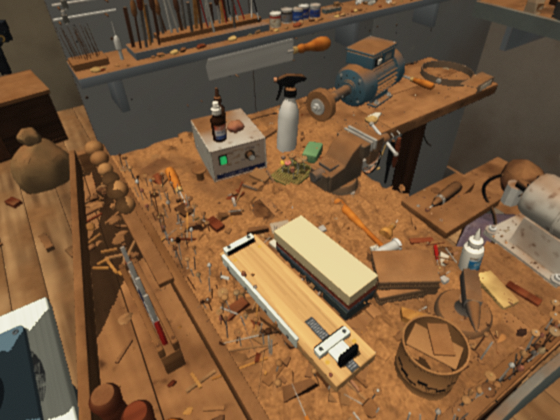

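The top view shows the cream stone at about (302–387, 184–222). The holder is at (292–424, 222–265), with the end stop on the left and the jaw and tab near (410, 238). The side view agrees. Next I measure with depth.

```bash
cat > h.py <<'E'
import numpy as np,cv2
def cloud(f):
    z=np.load(f);d=z["d"];fx,fy,cx,cy=z["K"];v,u=np.mgrid[:d.shape[0],:d.shape[1]]
    P=np.stack([(u-cx)/fx*d,(v-cy)/fy*d,d],-1)@z["T"][:3,:3].T+z["T"][:3,3];P[d==0]=np.nan
    return z["p"].astype(int),P
def rect(pts):
    (c,s,a)=cv2.minAreaRect((pts*1000).astype(np.float32));
    if s[0]>s[1]: s=s[::-1];a-=90
    return np.round(c,1),np.round(s,1),round((a+90)%180-90,2),len(pts)
E
python3 - <<'E'
from h import *
for n in("top","side"):
    p,P=cloud(n+"0.npz");x,y,z=np.moveaxis(P,-1,0)
    r=(x>.3)&(x<.65)&(y>-.3)&(y<.15)
    v,u=np.where(r&(z>.04)&(z<.1));print(n,u.min(),u.max(),v.min(),v.max())
    print(np.histogram(z[r],bins=np.arange(-.005,.1,.005)))
    for nm,lo,hi in(("stone",.068,.082),("bed",.043,.0525),("mid",.053,.067)):
        m=r&(z>lo)&(z<hi)
        k,l,st,_=cv2.connectedComponentsWithStats(m.astype(np.uint8))
        for j in range(1,k):
            if st[j,4]>15: print(nm,rect(P[l==j][:,:2]),np.median(z[l==j]).round(4),np.median(p[l==j],0), st[j,:4])
# images
p,_=cloud("top0.npz");a=cv2.resize(p[170:275,280:435].astype(np.uint8)[:,:,::-1],None,fx=5,fy=5,interpolation=cv2.INTER_CUBIC);cv2.imwrite("pics/topc.png",a)
E
```

```text
top 244 431 182 333
(array([1672, 2701, 3722, 3919, 1726,  708,  334,  181,  157,  701, 3091,
       2003,  646,  757,  506, 1489, 1216,   84,   49,   15]), array([-0.005,  0.   ,  0.005,  0.01 ,  0.015,  0.02 ,  0.025,  0.03 ,
        0.035,  0.04 ,  0.045,  0.05 ,  0.055,  0.06 ,  0.065,  0.07 ,
        0.075,  0.08 ,  0.085,  0.09 ,  0.095]))
stone (array([ 618.4, -293.7]), array([10.4, 55.5]), -88.22, 32) 0.0747 [74. 54. 36.] [425 183   6  24]
stone (array([602.2, -96.7]), array([ 70.2, 200.6]), 5.84, 2417) 0.0748 [206. 179. 137.] [302 184  86  39]
stone (array([ 515.3, -270.5]), array([10. , 33.7]), -86.76, 62) 0.0747 [59.  48.5 39.5] [416 231   6  15]
stone (array([311.7, -15.5]), array([ 11. , 195.9]), -0.15, 353) 0.072 [119.  82.  53.] [272 324  84   6]
bed (array([ 506.1, -127.6]), array([ 85.8, 324.8]), 4.28, 3671) 0.0477 [191. 144.  94.] [289 220 136  47]
bed (array([414.9, -65. ]), array([12.7, 24.9]), -34.79, 29) 0.0502 [135. 103.  68.] [327 278  10   9]
bed (array([364.4, -74.8]), array([ 21.2, 447.9]), 0.16, 940) 0.0502 [120.  84.  54.] [244 296 187  12]
mid (array([ 6
[... 4588 characters left out ...]
 -253.1]), array([46.9, 64.6]), -85.84, 761) 0.0601 [231. 230. 206.] [314 326  44  42]
mid (array([ 615.1, -292.4]), array([ 1.6, 20.3]), -85.6, 27) 0.0604 [72. 49. 29.] [404 327   9  10]
mid (array([ 400.7, -145. ]), array([10.3, 12.6]), 2.84, 43) 0.0544 [153. 104.  61.] [235 329   8   8]
mid (array([ 434.5, -169.6]), array([10.6, 17.5]), 54.76, 64) 0.0625 [70.5 45.  27. ] [260 328  12   8]
mid (array([ 369.4, -145.3]), array([ 5.4, 11.6]), 11.3, 16) 0.0537 [92.  59.  35.5] [218 341   6   7]
mid (array([ 308.5, -113.6]), array([ 5.9, 12.4]), 54.49, 38) 0.0612 [61. 39. 22.] [172 342   8   8]
mid (array([ 425.5, -221.8]), array([8. , 9.5]), 69.54, 41) 0.0567 [142.  95.  54.] [276 360   7   7]
```

View pics/topc.png

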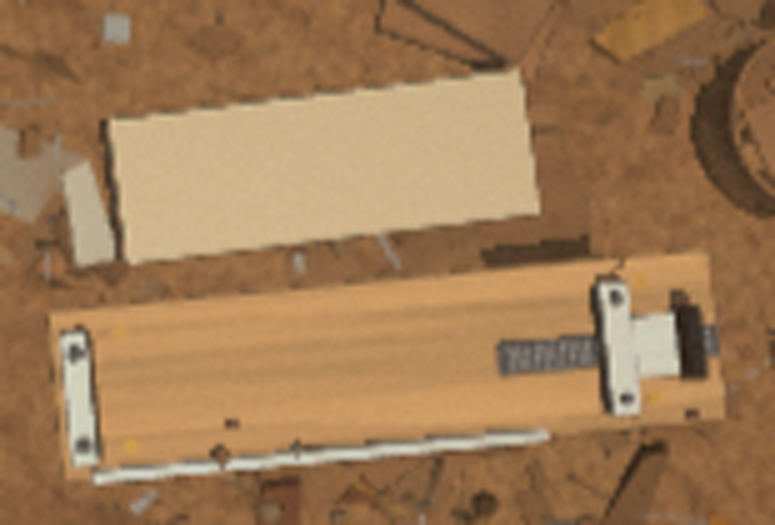

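The crop shows the rail at lower left, the end stop at far left, the jaw plate at about (617, 345) and the tab at about (690, 342). I'll fit the holder frame more tightly and check clearances.

```bash
python3 - <<'E'
from h import *
th=np.radians(4.2);R=np.array([[np.cos(th),-np.sin(th)],[np.sin(th),np.cos(th)]])
for n in("top","side"):
    p,P=cloud(n+"0.npz")
    r=(P[...,0]>.4)&(P[...,0]<.56)&(P[...,1]>-.33)&(P[...,1]<.06)&(P[...,2]>.043)&(P[...,2]<.0525)
    c=np.array(rect(P[r][:,:2])[0])/1000;o=c-R@[0,-.0375]
    H=(P[...,:2]-o)@R;z=P[...,2];br=p.sum(-1)
    print(n,"origin",o.round(4))
    def rng(nm,m): print(nm,m.sum(),np.percentile(H[m],[2,98],axis=0).round(4).tolist(),np.median(z[m]).round(4))
    inb=(abs(H[...,0])<.045)
    rng("endstop",inb&(H[...,1]>.09)&(H[...,1]<.13)&(z>.056))
    rng("jaw",inb&(H[...,1]<-.12)&(H[...,1]>-.15)&(z>.056)&(z<.067))
    rng("tab",inb&(H[...,1]<-.16)&(H[...,1]>-.2)&(z>.07))
    rng("screw",(abs(H[...,0])<.015)&(H[...,1]<-.187)&(H[...,1]>-.215)&(z>.052))
    rng("rail",inb&(H[...,0]<-.03)&(H[...,1]<.09)&(H[...,1]>-.1)&(z>.052))
    s=(z>.069)&(z<.08)&(H[...,0]>.05)&(H[...,0]<.15)&(abs(H[...,1])<.15)
    print("stone",rect(H[s]))
    for x0,x1,y0,y1 in((.40,.62,-.44,-.39),(.40,.62,-.39,-.32),(.645,.7,-.21,.02),(.56,.75,-.25,.06)):
        m=(P[...,0]>x0)&(P[...,0]<x1)&(P[...,1]>y0)&(P[...,1]<y1);print(x0,x1,y0,y1,np.percentile(z[m],[50,95,100]).round(3))
E
```

```text
top origin [ 0.4734 -0.1129]
endstop 58 [[-0.0107, 0.0953], [0.0427, 0.1297]] 0.059
jaw 136 [[-0.0004, -0.1476], [0.0433, -0.1204]] 0.0605
tab 28 [[0.0135, -0.1651], [0.0444, -0.1601]] 0.0756Traceback (most recent call last):
  File "<stdin>", line 14, in <module>
  File "<stdin>", line 9, in rng
    return _quantile_unchecked(
        a, q, axis, out, overwrite_input, method, keepdims, weights)
    return _ureduce(a,
                    func=_quantile_ureduce_func,
    ...<5 lines>...
                    overwrite_input=overwrite_input,
                    method=method)
    r = func(a, **kwargs)
    result = _quantile(arr,
                       quantiles=q,
    ...<2 lines>...
                       out=out,
                       weights=wgt)
    slices_having_nans = np.isnan(arr[-1, ...])
                                  ~~~^^^^^^^^^
IndexError: index -1 is out of bounds for axis 0 with size 0
```

>>> {"method": "apply_moves", "body": {
  "deltas": [0.03,-0.05,0,0,0,0.1,0,0.03,-0.05,0,0,0,0.1,0,0.03,-0.05,0,0,0,0.1,0,0.03,-0.05,0,0,0,0.12,0,0.03,-0.05,0,0,0,0,0,0.03,-0.05,0,0,0,0,0,0.03,-0.05,0,0,0,0,0,0.03,-0.05,0,0,0,0,0,0.03,-0.05,0,0,0,0,0,0.03,-0.05,0,0,0,0,0,0.03,-0.05,0,0,0,0,0,0.03,-0.05,0,0,0,0,0,0.03,-0.05,0,0,0,0,0,0.03,-0.05,0,0,0,0,0,0.02,-0.02,0,0,0,0,0]
}}

```text
clock: 1.98
position: [0.6581, -0.1122, 0.2382]
ee_rot: [-0.0, -0.037, 0.999, -0.001]
wrist_force: [0.9, 1.0, 0.3]
finger_gap: 1.004
grip_force: 0.0
```

```bash
python3 - <<'E'
from h import *
th=np.radians(4.2);R=np.array([[np.cos(th),-np.sin(th)],[np.sin(th),np.cos(th)]])
for n,o in(("top",[.5034,-.0902]),("side",[.5014,-.0911])):
    p,P=cloud(n+"0.npz")
    H=(P[...,:2]-o)@R;z=P[...,2]
    print(n)
    def rng(nm,m):
        if m.sum(): print(nm,m.sum(),np.percentile(H[m],[2,98],axis=0).round(4).tolist(),np.median(z[m]).round(4))
    inb=(abs(H[...,0])<.045)
    rng("endstop",inb&(H[...,1]>.09)&(H[...,1]<.13)&(z>.056))
    rng("jaw",inb&(H[...,1]<-.12)&(H[...,1]>-.15)&(z>.056)&(z<.067))
    rng("tab",inb&(H[...,1]<-.16)&(H[...,1]>-.2)&(z>.07))
    rng("screw",(abs(H[...,0])<.015)&(H[...,1]<-.188)&(H[...,1]>-.215)&(z>.052))
    rng("rail",inb&(H[...,0]<-.03)&(H[...,1]<.09)&(H[...,1]>-.1)&(z>.052))
    s=(z>.069)&(z<.08)&(H[...,0]>.05)&(H[...,0]<.15)&(abs(H[...,1])<.15)
    print("stone",rect(H[s]))
    for x0,x1,y0,y1 in((.40,.62,-.44,-.39),(.40,.62,-.39,-.32),(.645,.7,-.21,.02)):
        m=(P[...,0]>x0)&(P[...,0]<x1)&(P[...,1]>y0)&(P[...,1]<y1);print(x0,x1,y0,y1,np.nanpercentile(z[m],[50,95,100]).round(3) if m.any() else 0)
E
```

```text
top
endstop 175 [[-0.0403, 0.0984], [0.0281, 0.1196]] 0.0607
jaw 128 [[-0.0317, -0.1496], [0.0286, -0.1383]] 0.0613
tab 57 [[-0.0181, -0.1855], [0.0153, -0.1762]] 0.075
screw 1 [[-0.0052, -0.1969], [-0.0052, -0.1969]] 0.0526
rail 177 [[-0.0429, -0.0976], [-0.0329, 0.084]] 0.0553
stone (array([ 98. , -13.5]), array([ 70.2, 200. ]), 1.64, 2349)
0.4 0.62 -0.44 -0.39 [0.013 0.057 0.077]
0.4 0.62 -0.39 -0.32 [0.011 0.084 0.092]
0.645 0.7 -0.21 0.02 [0.014 0.058 0.077]
side
endstop 231 [[-0.0334, 0.1037], [0.0285, 0.1191]] 0.0602
jaw 270 [[-0.0328, -0.1499], [0.0284, -0.1393]] 0.0612
tab 152 [[-0.0193, -0.1852], [0.0144, -0.1772]] 0.0751
rail 390 [[-0.0427, -0.0971], [-0.0332, 0.0842]] 0.0544
stone (array([ 98.5, -13.7]), array([ 71.8, 201. ]), 1.71, 3388)
0.4 0.62 -0.44 -0.39 [0.037 0.073 0.075]
0.4 0.62 -0.39 -0.32 [0.021 0.086 0.09 ]
0.645 0.7 -0.21 0.02 [0.031 0.056 0.073]
```

>>> {"method": "apply_moves", "body": {
  "deltas": [0,0.019,-0.05,0,0,0,0,0,0,-0.05,0,0,0,0,0,0,-0.04,0,0,0,0,0,0,-0.025,0,0,0,0,0,0,-0.015,0,0,0,0,0,0,0,0,0,0.03,0,0,0,0,0,0,0,0]
}}

```text
clock: 2.85
position: [0.6587, -0.0888, 0.0599]
ee_rot: [0.001, -0.054, 0.999, -0.0]
wrist_force: [-0.6, 0.3, 0.1]
finger_gap: 1.0
grip_force: 0.0
```

```bash
python3 - <<'E'
from cell import *
import cv2
p,d=get_image("side");cv2.imwrite("pics/s1.png",cv2.resize(p[170:400,190:450,::-1],None,fx=2.5,fy=2.5))
print(env.get_obs()["position"],env.get_obs()["ee_rot"])
E
```

```text
[ 0.65888489 -0.08878796  0.06008434] [ 1.13939644e-03 -5.40938012e-02  9.98535200e-01 -1.25793630e-04]
```

View pics/s1.png

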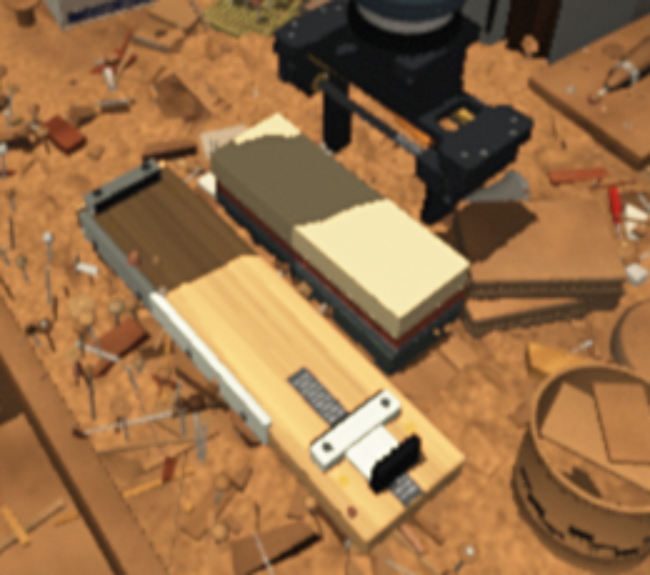

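The fingers stand behind the stone at about (335, 115) and (435, 195), clear of it, and the stack is undisturbed. Now I'll make contact slowly.

>>> {"method": "apply_moves", "body": {
  "deltas": [-0.004,-0.003,-0.004,0,0,0,0,-0.003,0,0,0,0,0,0,-0.003,0,0,0,0,0,0,-0.003,0,0,0,0,0,0,-0.003,0,0,0,0,0,0]
}}

```text
clock: 3.52
position: [0.6423, -0.0915, 0.0549]
ee_rot: [0.001, -0.054, 0.999, -0.0]
wrist_force: [1.7, 0.8, -0.8]
finger_gap: 1.003
grip_force: 1.2
```

>>> {"method": "apply_moves", "body": {
  "deltas": [-0.005,-0.0004,0,0,0,-0.005,0,-0.005,-0.0004,0,0,0,-0.005,0,-0.005,-0.0004,0,0,0,-0.005,0,-0.005,-0.0004,0,0,0,-0.005,0]
}}

```text
clock: 4.03
position: [0.622, -0.0932, 0.055]
ee_rot: [0.0, -0.044, 0.999, -0.0]
wrist_force: [3.3, -0.6, 0.3]
finger_gap: 0.999
grip_force: 1.7
```

>>> {"method": "apply_moves", "body": {
  "deltas": [-0.006,-0.0004,0,0,0,-0.004,0,-0.006,-0.0004,0,0,0,-0.004,0,-0.006,-0.0004,0,0,0,-0.004,0,-0.006,-0.0004,0,0,0,0,0,-0.006,-0.0004,0,0,0,0,0,-0.006,-0.0004,0,0,0,0,0,-0.006,-0.0004,0,0,0,0,0,-0.006,-0.0004,0,0,0,0,0,-0.006,-0.0004,0,0,0,0,0]
}}

```text
clock: 5.15
position: [0.567, -0.0968, 0.0544]
ee_rot: [-0.0, -0.038, 0.999, 0.0]
wrist_force: [3.6, 0.6, 0.3]
finger_gap: 1.001
grip_force: 1.8
```

```bash
cat > snap.py <<'E'
import sys
from cell import *
from h import *
th=np.radians(4.2);R=np.array([[np.cos(th),-np.sin(th)],[np.sin(th),np.cos(th)]])
t=sys.argv[1]
o=env.get_obs();print(o["clock"],o["position"].round(4),o["wrist_force"].round(1),"tcp in holder",((o["position"][:2]-[.5023,-.0906])@R).round(4))
for n,og in(("side",[.5014,-.0911]),("top",[.5034,-.0902])):
    p,d=get_image(n);i=camera_info(n);np.savez(f"{n}{t}.npz",p=p,d=d,T=i["pose"],K=[i[k] for k in("fx","fy","cx","cy")])
    p,P=cloud(f"{n}{t}.npz");H=(P[...,:2]-og)@R;z=P[...,2]
    cream=(p[...,0]-p[...,2]<95)&(p[...,0]>60)
    m=(z>.066)&(z<.082)&(abs(H[...,0])<.15)&(abs(H[...,1])<.17)&cream
    k,l,st,_=cv2.connectedComponentsWithStats(m.astype(np.uint8));j=1+st[1:,4].argmax()
    print(n,"stone",rect(H[l==j]),np.median(z[l==j]).round(4),st[j])
    m=(abs(H[...,0])<.03)&(H[...,1]<-.07)&(H[...,1]>-.2)&(z>.07)&(p.max(-1)<75)
    if m.any():print("dark tab",np.percentile(H[m],[2,98],axis=0).round(4).tolist())
    m=(z>.04)&(z<.055)&(H[...,0]>.055)&(H[...,0]<.15)&(abs(H[...,1])<.16)
    if m.sum()>20:print("mid",rect(H[m]),np.median(z[m]).round(4))
    if n=="side":cv2.imwrite(f"pics/{t}.png",cv2.resize(p[170:400,190:450,::-1].astype(np.uint8),None,fx=2.5,fy=2.5))
E
python3 snap.py a
```

```text
5.15 [ 0.567  -0.0968  0.0544] [3.6 0.6 0.3] tcp in holder [ 0.064  -0.0109]
side stone (array([ 18.8, -11.7]), array([ 73.9, 201.4]), 0.26, 3936) 0.0725 [ 239  234  103   93 3936]
dark tab [[-0.0191, -0.1854], [0.0299, -0.0729]]
mid (array([106.3, -17.8]), array([ 81.4, 210.2]), 1.86, 1603) 0.0493
top stone (array([15.6, 45.3]), array([68.7, 86.8]), -0.05, 752) 0.0728 [304 227  39  29 752]
dark tab [[-0.0156, -0.1832], [0.0153, -0.1762]]
mid (array([104.8, -16.7]), array([ 74.1, 210.5]), 5.01, 803) 0.05
```

View pics/a.png

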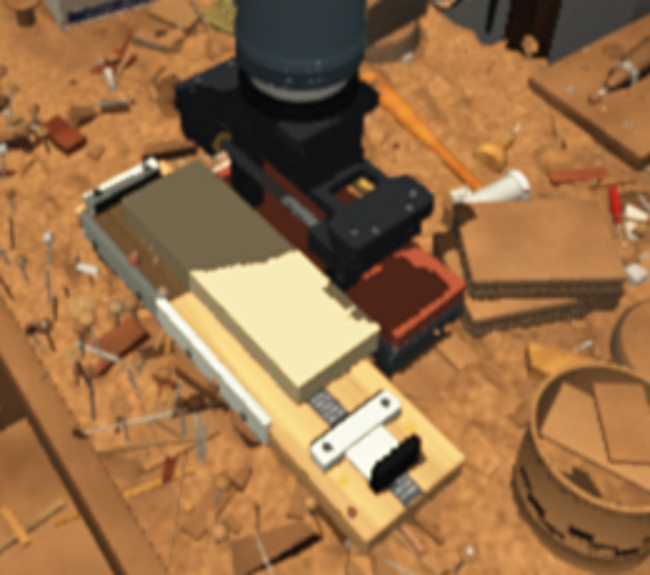

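The stone now lies flat on the bed with its top at 73 mm. It is about 20 mm from the rail, and the red-brown stone has stayed put.

>>> {"method": "apply_moves", "body": {
  "deltas": [-0.005,-0.0004,0,0,0,0,0,-0.005,-0.0004,0,0,0,0,0,-0.004,-0.0003,0,0,0,0,0,-0.002,-0.0001,0,0,0,-0.002,0,-0.001,0,0,0,0,0,0]
}}

```text
clock: 5.88
position: [0.5507, -0.0981, 0.0547]
ee_rot: [-0.0, -0.037, 0.999, -0.0]
wrist_force: [1.9, -0.2, -1.9]
finger_gap: 1.0
grip_force: 1.0
```

>>> {"method": "apply_moves", "body": {
  "deltas": [-0.001,0,0,0,0,0,0,-0.001,0,0,0,0,0,0]
}}

```text
clock: 6.12
position: [0.5489, -0.098, 0.0547]
ee_rot: [0.0, -0.037, 0.999, -0.0]
wrist_force: [2.7, -0.1, -1.8]
finger_gap: 1.002
grip_force: 1.0
```

>>> {"method": "apply_moves", "body": {
  "deltas": [-0.001,0,0,0,0,0,0,-0.001,0,0,0,0,0,0]
}}

```text
clock: 6.38
position: [0.5476, -0.0981, 0.055]
ee_rot: [0.001, -0.037, 0.999, -0.0]
wrist_force: [4.2, 0.8, -2.1]
finger_gap: 1.002
grip_force: 2.3
```

>>> {"method": "apply_moves", "body": {
  "deltas": [-0.001,0,0,0,0,0,0,-0.001,0,0,0,0,0,0]
}}

```text
clock: 6.62
position: [0.5475, -0.0981, 0.0556]
ee_rot: [0.003, -0.037, 0.999, -0.0]
wrist_force: [7.9, -0.2, -1.8]
finger_gap: 1.001
grip_force: 4.1
```

>>> {"method": "apply_moves", "body": {
  "deltas": [-0.001,0,0,0,0,0,0,-0.001,0,0,0,0,0,0]
}}

```text
clock: 6.88
position: [0.5474, -0.098, 0.0562]
ee_rot: [0.005, -0.037, 0.999, -0.0]
wrist_force: [10.7, -0.2, -1.3]
finger_gap: 1.0
grip_force: 5.7
```

It has stalled against something, presumably the rail. I'll verify.

```bash
python3 snap.py b
```

```text
6.875 [ 0.5474 -0.098   0.0562] [10.7 -0.2 -1.3] tcp in holder [ 0.0445 -0.0107]
side stone (array([ -0.8, -11.7]), array([ 73.3, 201.5]), 0.04, 4114) 0.0732 [ 230  238  103   96 4114]
dark tab [[-0.0162, -0.1851], [0.0293, -0.0713]]
mid (array([100.5, -28.8]), array([ 81.7, 195.3]), 6.28, 1406) 0.0493
top stone (array([-2.6, 45.7]), array([70.1, 86.3]), 0.01, 716) 0.0734 [305 234  39  30 716]
dark tab [[-0.0156, -0.1836], [0.0153, -0.1762]]
mid (array([107.4, -15.7]), array([ 69.1, 209.8]), 5.14, 1458) 0.0497
```

View pics/b.png

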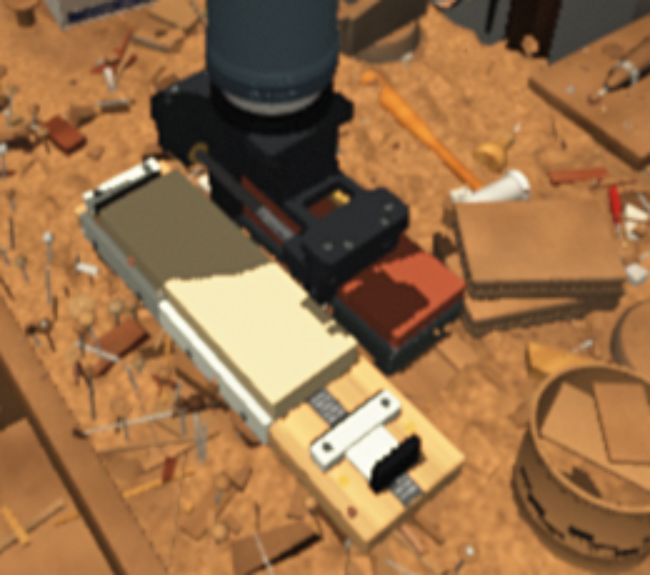

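The stone is square against the rail, at x ≈ -2.6 mm with yaw ≈ 0. I'll back off, rise and go to the tab with the fingers shut.

>>> {"method": "apply_moves", "body": {
  "deltas": [0.008,0.0005,0,0,0,0,0,0.01,0.0007,0,0,0,0,0,0,0,0.035,0,0,0,0,0,0,0.035,0,0,0,0.3,-0.012,-0.05,0,0,0,0,0.6,-0.012,-0.05,0,0,0,0,1,-0.012,-0.05,0,0,0,0,1,-0.008,-0.05,0,0,0,0,1,0,-0.01,0,0,0,0,1,0,0,0,0,0,0,1,0,0,0,0,0,0,1]
}}

```text
clock: 8.35
position: [0.5174, -0.3045, 0.1244]
ee_rot: [-0.0, -0.038, 0.999, 0.001]
wrist_force: [0.6, 0.8, 1.0]
finger_gap: 0.116
grip_force: 0.0
```

```bash
python3 snap.py c
```

```text
8.35 [ 0.5174 -0.3045  0.1244] [0.6 0.8 1. ] tcp in holder [-0.0006 -0.2144]
side stone (array([ -1.8, -10.9]), array([ 71.3, 201.7]), -0.06, 4033) 0.0725 [ 230  238  103   96 4033]
dark tab [[-0.0295, -0.1987], [0.025, -0.1235]]
mid (array([100.4,   6.2]), array([ 71.6, 220.4]), 0.93, 1676) 0.0494
top stone (array([ -2.1, -11.3]), array([ 70.1, 200.5]), 0.05, 2452) 0.0728 [ 305  227   86   37 2452]
dark tab [[-0.0288, -0.1946], [0.0285, -0.1232]]
mid (array([106. ,  -0.9]), array([ 80.8, 237.7]), 1.66, 2299) 0.0497
```

>>> {"method": "apply_moves", "body": {
  "deltas": [0,-0.004,-0.03,0,0,0,1,0,0,-0.025,0,0,0,1,0,0,-0.01,0,0,0,1,0,0,0,0,0,0,1,0,0,0,0,0,0,1]
}}

```text
clock: 9.07
position: [0.5176, -0.3109, 0.0607]
ee_rot: [0.001, -0.037, 0.999, -0.0]
wrist_force: [0.1, 1.2, 0.7]
finger_gap: 0.005
grip_force: 0.0
```

```bash
python3 snap.py d
```

```text
9.075 [ 0.5176 -0.3109  0.0607] [0.1 1.2 0.7] tcp in holder [-0.0009 -0.2209]
side stone (array([ -1.5, -11.2]), array([ 71.2, 200.9]), 0.12, 3661) 0.0725 [ 230  238   90   96 3661]
dark tab [[-0.0291, -0.1978], [0.0263, -0.1291]]
mid (array([100.7,   2.7]), array([ 72.8, 229.3]), 1.76, 2497) 0.0494
top stone (array([ -2. , -11.8]), array([ 70. , 201.1]), 0.07, 2454) 0.0728 [ 305  227   86   37 2454]
dark tab [[-0.0288, -0.1986], [0.0281, -0.1294]]
mid (array([105.8,  -2.3]), array([ 81.1, 240.7]), 1.91, 2294) 0.0498
```

View pics/d.png

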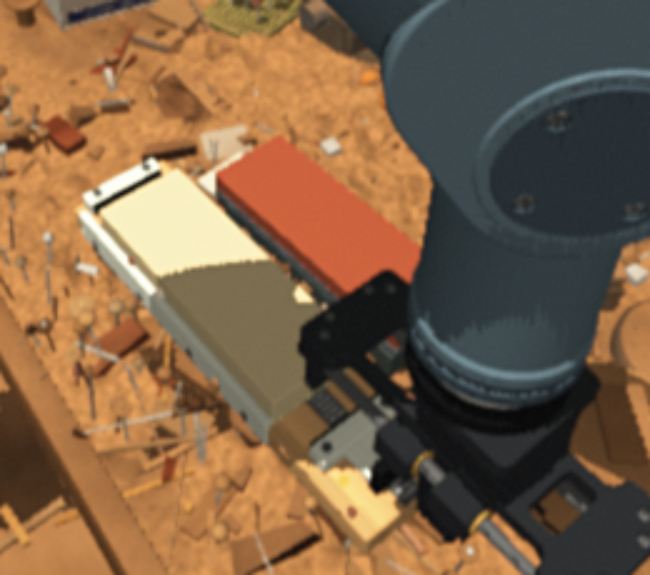

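The fingers are behind the tab and the stone is still on the rail. I start pushing along the holder's +y.

>>> {"method": "apply_moves", "body": {
  "deltas": [-0.0004,0.005,-0.002,0,0,0,1,-0.0004,0.005,0,0,0,0,1,-0.0004,0.005,0,0,0,0,1,-0.0004,0.005,0,0,0,0,1,-0.0004,0.005,0,0,0,0,1]
}}

```text
clock: 9.8
position: [0.5149, -0.2865, 0.0579]
ee_rot: [0.0, -0.037, 0.999, -0.001]
wrist_force: [0.3, -3.1, -2.3]
finger_gap: 0.007
grip_force: 1.5
```

>>> {"method": "apply_moves", "body": {
  "deltas": [-0.0004,0.005,0,0,0,0,1,-0.0004,0.005,0,0,0,0,1,-0.0003,0.004,0,0,0,0,1]
}}

```text
clock: 10.18
position: [0.5139, -0.2717, 0.0578]
ee_rot: [0.0, -0.037, 0.999, -0.0]
wrist_force: [0.3, -3.1, -1.2]
finger_gap: 0.008
grip_force: 1.5
```

>>> {"method": "apply_moves", "body": {
  "deltas": [-0.0003,0.004,0,0,0,0,1,-0.0003,0.004,0,0,0,0,1,-0.0003,0.004,0,0,0,0,1]
}}

```text
clock: 10.55
position: [0.513, -0.2603, 0.0578]
ee_rot: [0.0, -0.037, 0.999, -0.001]
wrist_force: [1.0, -5.4, -2.1]
finger_gap: 0.003
grip_force: 2.7
```

>>> {"method": "apply_moves", "body": {
  "deltas": [-0.0002,0.003,0,0,0,0,1,-0.0002,0.003,0,0,0,0,1,-0.0002,0.003,0,0,0,0,1]
}}

```text
clock: 10.92
position: [0.5124, -0.2517, 0.0579]
ee_rot: [0.0, -0.037, 0.999, -0.001]
wrist_force: [1.2, -5.7, -1.7]
finger_gap: 0.003
grip_force: 2.7
```

>>> {"method": "apply_moves", "body": {
  "deltas": [-0.0001,0.002,0,0,0,0,1,-0.0001,0.002,0,0,0,0,1]
}}

```text
clock: 11.18
position: [0.5121, -0.2478, 0.0578]
ee_rot: [0.0, -0.037, 0.999, -0.001]
wrist_force: [1.4, -6.2, -2.2]
finger_gap: 0.003
grip_force: 2.8
```

>>> {"method": "apply_moves", "body": {
  "deltas": [-0.0001,0.0015,0,0,0,0,1,-0.0001,0.0015,0,0,0,0,1]
}}

```text
clock: 11.42
position: [0.512, -0.2457, 0.0579]
ee_rot: [0.001, -0.037, 0.999, -0.001]
wrist_force: [2.0, -10.9, -4.0]
finger_gap: 0.002
grip_force: 4.8
```

>>> {"method": "apply_moves", "body": {
  "deltas": [-0.0001,0.0015,0,0,0,0,1,0,0.0005,0,0,0,0,1]
}}

```text
clock: 11.68
position: [0.5119, -0.2457, 0.058]
ee_rot: [0.001, -0.036, 0.999, -0.003]
wrist_force: [2.0, -13.5, -5.3]
finger_gap: 0.004
grip_force: 6.2
```

>>> {"method": "apply_moves", "body": {
  "deltas": [0,0.0015,0,0,0,0,1,0,0.0015,0,0,0,0,1,0,0,0,0,0,0,1]
}}

```text
clock: 12.05
position: [0.5119, -0.2456, 0.0582]
ee_rot: [0.001, -0.035, 0.999, -0.004]
wrist_force: [2.1, -19.6, -9.1]
finger_gap: 0.005
grip_force: 8.9
```

```bash
python3 snap.py e
```

```text
12.05 [ 0.5119 -0.2456  0.0582] [  2.1 -19.6  -9.1] tcp in holder [-0.0017 -0.1553]
side stone (array([-1.7,  5.2]), array([ 70.8, 201.6]), -0.07, 2842) 0.0725 [ 225  233   82   94 2842]
dark tab [[-0.0294, -0.1992], [0.0181, -0.0763]]
mid (array([104.1,  -3.3]), array([ 72.9, 243.8]), 5.07, 948) 0.0493
top stone (array([-2. , 13.9]), array([ 70. , 184.6]), 0.04, 2231) 0.0727 [ 298  228   79   37 2231]
dark tab [[-0.029, -0.1916], [0.0281, -0.0739]]
mid (array([106.2, -17.4]), array([ 80.4, 209.8]), 1.65, 2282) 0.0498
```

>>> {"method": "apply_moves", "body": {
  "deltas": [0,-0.006,0,0,0,0,1,0.001,-0.012,0,0,0,0,1,0.001,-0.012,0,0,0,0,1,0,0,0.05,0,0,0,1,0,0,0.06,0,0,0,1,0,0,0.06,0,0,0,1,0,-0.04,0.03,0,0,0,1,0,0,0,0,0,0,1]
}}

```text
clock: 13.15
position: [0.514, -0.3131, 0.2608]
ee_rot: [0.002, -0.035, 0.999, -0.002]
wrist_force: [-1.1, 1.1, 0.3]
finger_gap: 0.007
grip_force: 0.0
```

```bash
python3 snap.py f; python3 - <<'E'
import cv2,numpy as np
a=np.load("topf.npz")["p"];b=np.load("top0.npz")["p"]
A=[cv2.resize(i[175:275,280:435,::-1],None,fx=5,fy=3*5/5*1.0,interpolation=cv2.INTER_CUBIC) for i in(a,)]
cv2.imwrite("pics/topf.png",cv2.resize(a[175:275,280:435,::-1],None,fx=5,fy=5,interpolation=cv2.INTER_CUBIC))
E
```

```text
13.15 [ 0.514  -0.3131  0.2608] [-1.1  1.1  0.3] tcp in holder [-0.0047 -0.2227]
side stone (array([-1.7,  5.1]), array([ 71.2, 202.1]), 0.31, 3902) 0.0725 [ 225  233  101   93 3902]
dark tab [[-0.0296, -0.198], [0.024, -0.1312]]
mid (array([100.6,   1.4]), array([ 71.7, 230. ]), 1.63, 3403) 0.0493
top stone (array([-2.1,  4.8]), array([ 70.2, 200.2]), 0.04, 2454) 0.0727 [ 298  228   87   37 2454]
dark tab [[-0.0286, -0.1987], [0.0275, -0.1285]]
mid (array([106.4, -16.3]), array([ 81.2, 207.4]), 1.81, 2301) 0.0498
```

View pics/f.png

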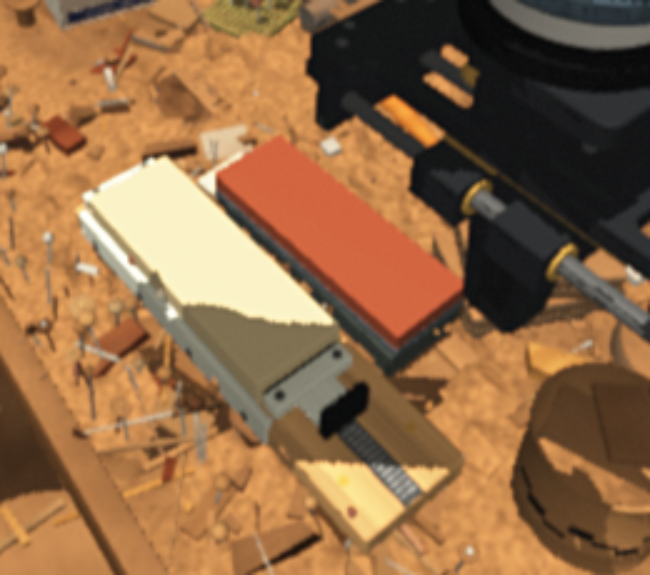

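View pics/topf.png

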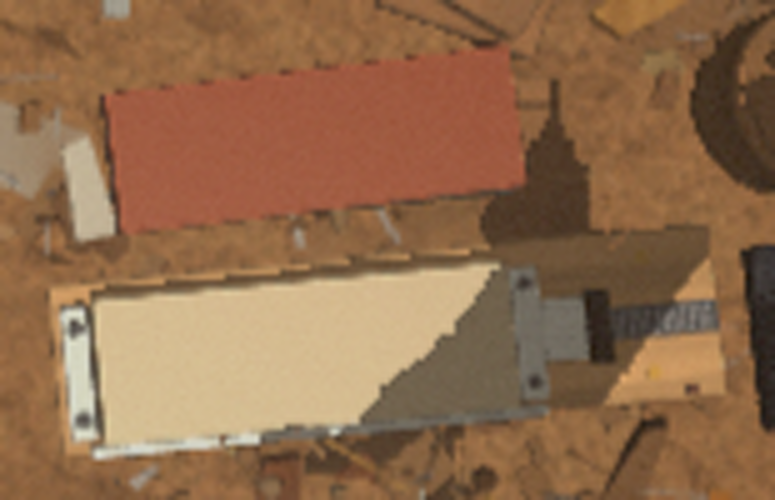

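Both views show the stone flat, square to the rail and clamped between jaw and end stop. It sits at holder (-2, +5), against the seat at (-3, +5). The stack is unmoved and the arm is clear, so I'm handing in.

```bash
python3 -c "
from cell import env
print(env.sign_off())"
```

```text
the job is handed in; nothing more can be done
None
```

The cream stone was slid off the stack onto the bed, up against the front rail, and clamped between jaw and end stop; the red-brown stone stayed put in the images, no other tool was touched, and the job is handed in at about 13 s (its verdict was not shown).

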